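# Release the dumpling press with both buttons

### The job

Open the dumpling press: put one fingertip on each of the two green release buttons, push both down together and keep both held right down until the red lid has swung up all the way by itself, then let go and move clear. Do not touch the lid, and do not lift or disturb any of the things standing on and around the press.

Things in the scene. Friction and masses are not known exactly. Their poses are not given: they have to be found in the camera images.
- press: the fixed dumpling press: a low steel box, top 50 mm above the table, two green buttons on its near ledge, red lid on the far part. Origin on the table, midway between the buttons; x points from buttons to lid, y to the left button, z up. The box spans x -45..265, y -130..130 mm. The closed lid's front lip is at x = 76 mm, hooked by two brass catches (x 63..81 mm, up to 67 mm high)
- btn_left_top (a point): centre of the top of the left green button (press y = +32 mm): a round cap 32 mm across, its top 74 mm above the table when up, in an aluminium collar 46 mm across whose top is 62 mm above the table. The point moves with the button. Button centres are 64 mm apart
- btn_right_top (a point): the same for the right green button (at press y = -32 mm)
- btn_left (a joint): how far the left button is pressed, m: 0 up, 0.008 fully down. Springs back; starts to move at about 1.2 N and takes about 4 to 5 N fully down (so 8 to 10 N for both together). Its catch lets go of the lid from about 0.005
- btn_right (a joint): the same for the right button. The lid is freed only while both are down; one alone does nothing
- lid (a joint): lid angle, rad: 0 closed and latched, 1.2 all the way up (its stop). Hinged along its far edge, 240 mm beyond the buttons, 56 mm above the table; 155 mm from hinge to front edge, 210 mm wide. Once both catches are withdrawn a damped spring swings it up by itself in about 3 s and it stays up
- lid_handle (a point): middle of the black bar handle on top of the red lid, 120 mm beyond the buttons and 90 mm above the table when closed; not to be touched
- cutter: loose steel cutter ring, 52 mm across, 32 mm high, standing on the press ledge about 100 mm to one side of the pair's middle; leave alone. Origin at centre of its underside
- spice_jar: loose small jar with orange cap, 40 mm across, 45 mm high, standing on the press ledge on the other side; leave alone. Origin at centre of its underside
- bowl: loose steel bowl 110 mm across, 50 mm high, on the table beside the press; leave alone. Origin under its centre
- cup: loose blue cup 70 mm across, 80 mm high, beside the press; leave alone. Origin under its centre
- sauce: loose bottle with red cap, 52 mm across, 130 mm high, beside the press; leave alone. Origin under its centre
- tub: loose green open tub 90 x 70 x 50 mm, beside the press; leave alone. Origin under its centre
- scraper: loose spatula 200 mm long lying on the table to the robot's left; leave alone. Origin at its middle on the table

How it is judged:
On the way, in this order (a step that is already met when the one before it is completed fails the run):
1. both green buttons are pressed down (5 mm or more) by the fingers at the same time (value of joint each of btn_left, btn_right above 0.005 m and contact force between the fingers and btn_left_c0 above 0.5 N and contact force between the fingers and btn_right_c0 above 0.5 N), for 0.2 s.
2. the lid has swung all the way up (beyond 1.1 rad) while the fingers still hold both buttons down (all of step 1 and value of joint lid above 1.1 rad), for 0.1 s.
At the end, for the whole second after the job is handed in: the lid stands up (beyond 1.1 of 1.2 rad) and at rest, both buttons are up again (less than 2 mm down), and every loose thing is within 30 mm of where it stood (value of joint lid above 1.1 rad and velocity of joint lid below 0.05 rad/s and value of joint each of btn_left, btn_right below 0.002 m and distance of each of cutter, spice_jar, bowl, cup, sauce, tub, scraper from where it was at the start of the episode below 0.03 m); the robot touches nothing.
It fails at once if a button was let go while the lid was still on its way up (value of joint lid between 0.15 and 1.05 rad and value of joint any of btn_left, btn_right below 0.002 m).
It fails at once if the lid was touched by the robot (more than 2 N) (contact force between any of the fingers, the arm and lid_c0 above 2 N or contact force between any of the fingers, the arm and lid_c1 above 2 N or contact force between any of the fingers, the arm and lid_c2 above 2 N or contact force between any of the fingers, the arm and lid_c3 above 2 N or contact force between any of the fingers, the arm and lid_c4 above 2 N).
It fails at once if a loose thing was lifted or pushed more than 30 mm (distance of any of cutter, spice_jar, bowl, cup, sauce, tub, scraper from where it was at the start of the episode above 0.03 m).
It also fails if it takes over 35 s, if anything falls off the work surface, if the arm or the gripper's body presses on something with over 40 N, if the wrist force passes 120 N, or if a joint passes its speed limit or range.

### The arm

A 7-joint arm with a two-finger parallel gripper is mounted at the origin on the work surface. World frame = base frame: x ahead of the robot, y to its left, z up, the work surface at z = 0. Lengths are in m, angles in rad, forces in N, time in s.
With the tool pointing down it reaches from about 0.425 to 0.925 m from the base axis. Payload 6.8 kg.
Tool frame: the origin (TCP) lies midway between the tips of the shut fingers; the grasp point (between the pads) lies 19 mm behind it; z points along the fingers, y is the direction in which the jaws open and shut (so a half turn about z gives the same grasp; the last joint's range is limited). The gripper opens to 85 mm and grips with 20 to 120 N. Pads are 22 mm wide; open, the fingers measure 114 mm over their backs; the gripper's body (76 mm by 85 mm) begins 54 mm behind the grasp point. The pads swing forward as they close: fully open they stand 13 mm farther back than shut.
Start: joints at [-1.209, 0.477, 0.022, 1.555, -0.011, 1.109, -0.083], TCP at [0.306, 0.602, 0.201] pointing down, gripper open.
Joint ranges: [-2.96, 2.96], [-0.34, 2.1], [-1.41, 1.46], [0.24, 2.44], [-1.37, 4.51], [0.17, 1.92], [-2.96, 2.96]. Speed limits (rad/s): [2.39, 2.39, 3.14, 3.14, 3.14, 3.14, 3.14].

### API

Orientations are given as a rotation vector (axis times angle).
In Python, from bench import r gives the robot as it stands. The module is installed in compiled form; this text tells all that it offers.
- The arm moves only by the tool play_rows, never from a script. Its argument "plan" is a list of rows, each a list of 7 numbers: the shift along the world's x, y, z in mm, then the turn, a rotation vector about the world's x, y, z in rad, then the finger opening in mm, from 0 to 85.4. A call has 1 to 12 rows; each row is the pose to reach, as a shift and turn from the pose commanded when the call began; what a row does not reach only later rows make up. A row lasts 1/10 s, in which the tool goes at most 50 mm and 8.59 degrees, less where a joint would pass 70% of its speed; a pose out of reach is approached as far as the arm can. A call with a gripper value outside its range is refused whole. The fingers move at their own pace and stop on an object; "grip_force" is the grip in N (left out, the last holds). Time passes only in rows, so rows that repeat a pose let the fingers close. It gives the time, the measured TCP pose, the force and the opening at its end, in the units of the state.
- r.get_obs(): the state, without advancing time (a new reading comes with each control period).
- r.grab_frame(name): name is "scene" or "top" or "wrist"; returns a dict with "color" (480x640x3 uint8, blue, green, red), "z_map" (480x640 float32, m along the optical axis (not along the pixel's ray), 0 where there is no reading), "camera_matrix" (3x3 intrinsics, pixels), "k1" (the pictures are not rectified: a ray, as slopes to the right and down, at radius r is drawn at 1 + k1 r^2 times it, then the intrinsics apply), "R" (3x3) and "t" (3): a world point X has camera coordinates R X + t. Camera axes: x right, y down, z forward; pixel columns grow to the right and rows downward; lengths in m; the calibration is good to about 2 mm. A picture is of the moment at which its call begins.
- r.hand_in(): hands the job in, once; it reports no verdict.
The state is a dict: "clock": time; "joints": joint angles; "qvel": joint speeds; "tau": joint torques, N m; "tcp_pos": TCP position; "orientation": TCP orientation; "contact_force": force on the tool from outside, world axes, zero at the start; "moment": the same for the moment, N m; "grip_width": finger opening in m.
Only numpy, scipy, OpenCV 4.12 (cv2) and the standard library are available. Lean on these libraries where they do the work, as an engineer would, in place of code of your own. Each camera call takes 0.05 s, during which the arm holds its last target.

## Working session

There is one attempt and no reset: what is moved stays moved. The work goes in short steps, Python scripts to look and compute and a tool call to move; the robot and the scene stay as the last step left them, time stands still between calls to the robot, and variables do not carry over. Pictures are saved under pics/ and viewed, and the job is handed in when it is done.

Besides the shell and the picture viewer there is one more tool, called after "Request:" as name(argument=value, ...) on one line, values as JSON. play_rows: Moves the arm, as the interface text tells. Its arguments: {"type":"object","properties":{"plan":{"type":"array"},"grip_force":{"type":"number"}},"required":["plan"]}

```bash
mkdir -p pics; python3 - <<'E'
from bench import r
import cv2,pickle
o=r.get_obs();print({k:o[k] for k in('clock','tcp_pos','orientation','grip_width','contact_force')})
for n in("scene","top","wrist"):
    f=r.grab_frame(n);cv2.imwrite(f"pics/{n}0.png",f["color"]);pickle.dump(f,open(f"pics/{n}0.pkl","wb"))
    print(n,f["camera_matrix"].tolist(),f["k1"],f["R"].tolist(),f["t"])
E
```

```text
{'clock': 0.0, 'tcp_pos': array([0.30530581, 0.60127619, 0.20042652]), 'orientation': array([-7.31115222e-01, -3.05503449e+00,  2.83360811e-03]), 'grip_width': 0.0850789420931297, 'contact_force': array([ 0.105563  , -0.47550664,  0.55785289])}
scene [[571.9687715192609, 0.0, 324.7367176909439], [0.0, 571.9687715192609, 244.60237477725664], [0.0, 0.0, 1.0]] -0.13394163856384222 [[-0.3719109599585372, 0.927965759090462, 0.023702063589110624], [0.5340922732194628, 0.23479832217690927, -0.8121669727280068], [-0.7592283461186007, -0.28939470945159185, -0.5829434111399173]] [ 0.11758879 -0.28423429  1.73496742]
top [[524.4943157053447, 0.0, 318.0064400294906], [0.0, 524.4943157053447, 237.97510187433824], [0.0, 0.0, 1.0]] -0.0679764269408821 [[0.029152292381069846, -0.9992310166647631, 0.026220587026849197], [-0.9849255859100297, -0.033189689622930764, -0.1697646450899542], [0.17050435205211975, -0.020876298470693472, -0.985135750083941]] [0.05949065 0.59303337 1.06256429]
wrist [[402.06897821822355, 0.0, 321.68080134756775], [0.0, 402.06897821822355, 239.11725937376588], [0.0, 0.0, 1.0]] -0.06925769787309262 [[0.45283036226658646, 0.8915961468014068, -0.0009869237048147328], [0.8538944866311473, -0.4333631514567473, 0.2882023328503926], [0.25653239310162035, -0.13134949550098532, -0.9575690269224435]] [-0.67486107 -0.03782075  0.37889697]
```

View pics/top0.png

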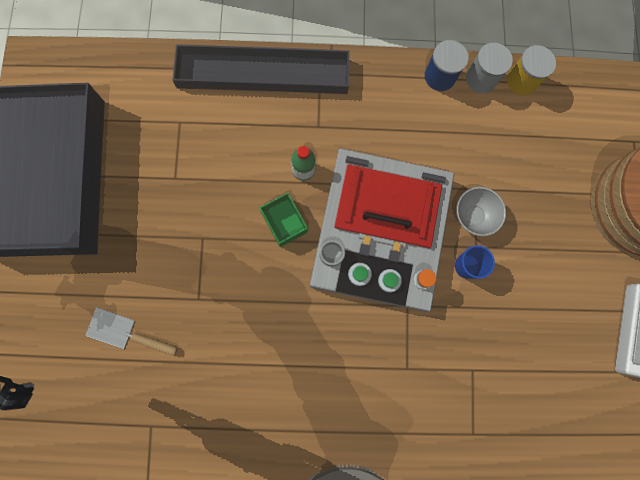

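View pics/scene0.png

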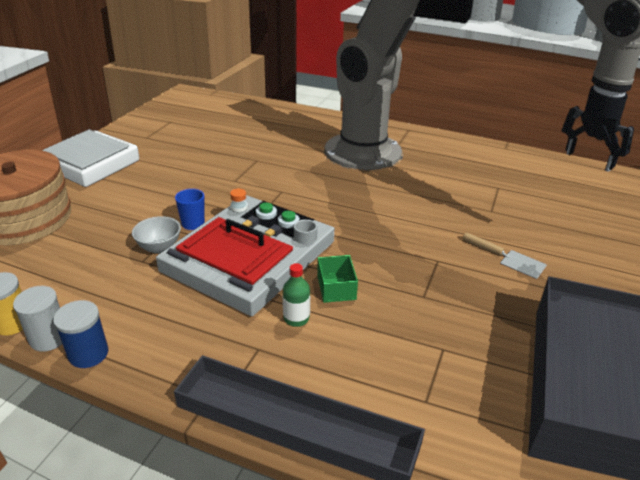

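View pics/wrist0.png

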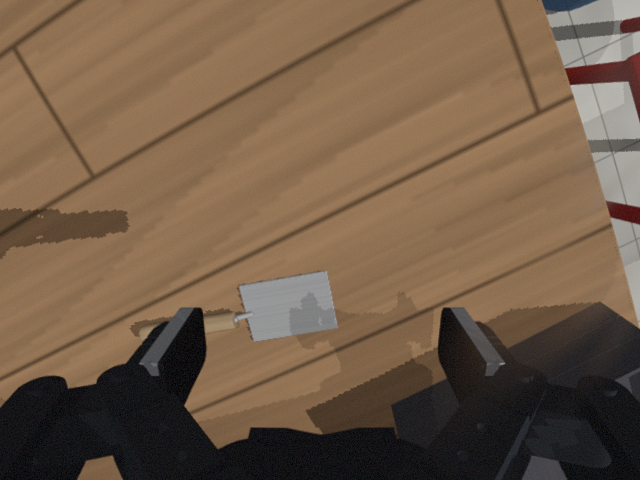

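The top view shows the press with green buttons near (360,274) and (390,280), the cutter at (332,252) and the orange jar at (426,279). In the scene view the buttons are near (266,209) and (289,217). Next I'll triangulate them.

```bash
cat > h.py <<'E'
import numpy as np,cv2
from scipy.optimize import least_squares
def proj(f,X):
    c=f["R"]@np.asarray(X)+f["t"]; s=c[:2]/c[2]; s=s*(1+f["k1"]*(s@s)); K=f["camera_matrix"]
    return np.array([K[0,0]*s[0]+K[0,2],K[1,1]*s[1]+K[1,2]])
def ray(f,uv):
    s=cv2.undistortPoints(np.array([[uv]],float),f["camera_matrix"],np.array([f["k1"],0,0,0,0]))[0,0]
    d=f["R"].T@np.array([s[0],s[1],1]); return -f["R"].T@f["t"],d
def at_z(f,uv,z):
    c,d=ray(f,uv); return c+d*(z-c[2])/d[2]
def depth(f,uv):
    c,d=ray(f,uv); return c+d*f["z_map"][int(round(uv[1])),int(round(uv[0]))]
def tri(l):
    return least_squares(lambda X:np.concatenate([proj(f,X)-uv for f,uv in l]),[.6,0,.07])
def greens(f,amin=30,roi=None):
    h=cv2.cvtColor(f["color"],cv2.COLOR_BGR2HSV)
    m=cv2.inRange(h,(50,120,60),(80,255,255))
    n,l,s,c=cv2.connectedComponentsWithStats(m)
    return [(s[i].tolist(),c[i]) for i in range(1,n) if s[i][4]>=amin]
E
python3 - <<'E'
import pickle,cv2
from h import *
F={n:pickle.load(open(f"pics/{n}0.pkl","rb")) for n in("scene","top")}
for n in F:
    for s,c in greens(F[n]): print(n,s,c.round(1),depth(F[n],c).round(4))
t=cv2.resize(F["top"]["color"][220:320,300:460],None,fx=5,fy=5,interpolation=cv2.INTER_CUBIC);cv2.imwrite("pics/tc.png",t)
t=cv2.resize(F["scene"]["color"][170:270,210:340],None,fx=6,fy=6,interpolation=cv2.INTER_CUBIC);cv2.imwrite("pics/sc.png",t)
E
```

```text
scene [259, 202, 14, 11, 106] [265.4 207. ] [ 0.5139 -0.0706  0.0748]
scene [282, 210, 13, 11, 114] [288.  215.2] [ 0.5235 -0.0087  0.074 ]
scene [318, 256, 39, 46, 1369] [336.7 278.9] [0.6138 0.1468 0.0057]
scene [285, 278, 24, 24, 398] [296.9 290.8] [0.7719 0.1247 0.0881]
scene [288, 320, 19, 6, 39] [296.9 322.9] [0.7775 0.1267 0.0118]
top [260, 201, 47, 43, 673] [288.1 221.8] [0.6331 0.1445 0.0039]
top [353, 267, 15, 14, 160] [360.  273.3] [ 0.5156 -0.0097  0.0767]
top [384, 273, 14, 14, 157] [390.3 279.7] [ 0.5048 -0.0726  0.0738]
```

View pics/tc.png

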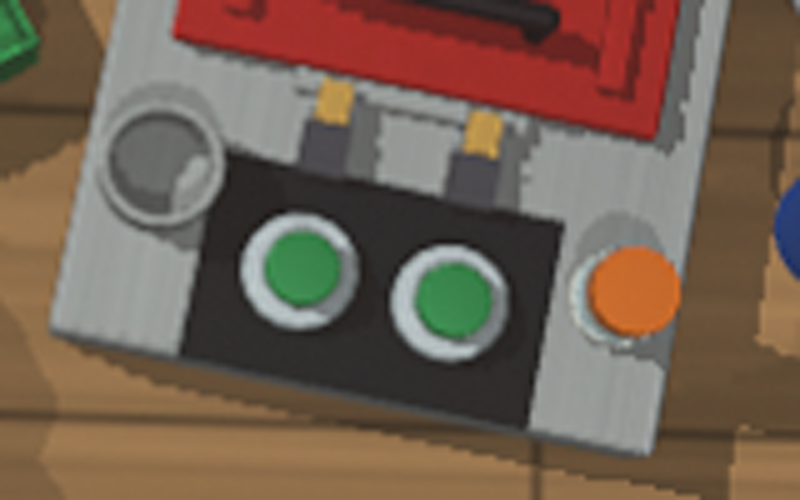

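View pics/sc.png

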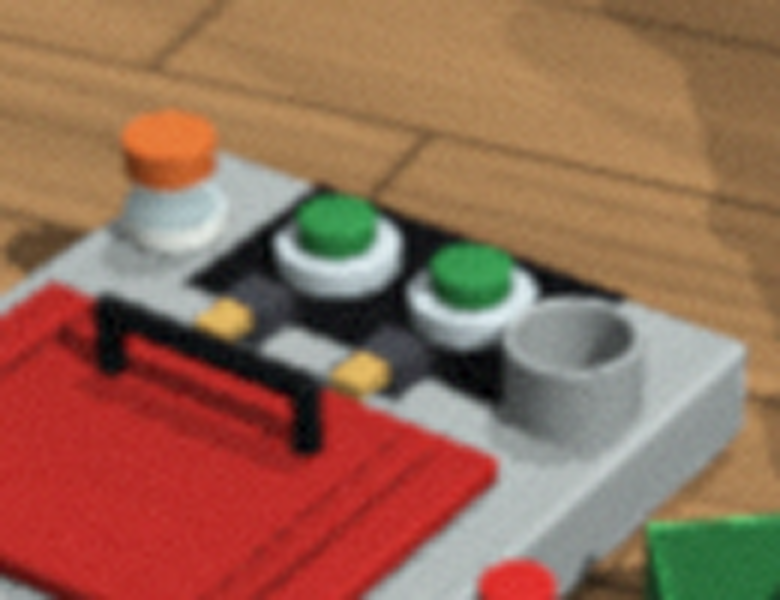

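Enlarged crops put the button top centres at about top (360.1,272.7) and (390.6,279.4), and scene (288.5,214.1) and (266.0,205.6).

```bash
python3 - <<'E'
import pickle
from h import *
from scipy.spatial.transform import Rotation as Ro
F={n:pickle.load(open(f"pics/{n}0.pkl","rb")) for n in("scene","top","wrist")}
S,T=F["scene"],F["top"]
P=[]
for a,b in(((360.1,272.7),(288.5,214.1)),((390.6,279.4),(266.,205.6))):
    q=tri([(T,a),(S,b)]);P.append(q.x);print(q.x.round(4),q.fun.round(2),at_z(T,a,.074).round(4),at_z(S,b,.074).round(4))
L,R=P;m=(L+R)/2;d=L-R;print("mid",m,"dist",np.linalg.norm(d),"yaw of y axis deg",np.degrees(np.arctan2(d[1],d[0]))-90)
from bench import r
o=r.get_obs();Rt=Ro.from_rotvec(o["orientation"]).as_matrix();print(Rt.round(3))
W=F["wrist"];print("cam pos in tool",Rt.T@(-W["R"].T@W["t"]-o["tcp_pos"]))
E
```

```text
[ 0.5173 -0.0102  0.0729] [ 0.01 -0.    0.02  0.  ] [ 0.5172 -0.0101  0.074 ] [ 0.5189 -0.0095  0.074 ]
[ 0.5054 -0.0735  0.073 ] [ 0.02 -0.01  0.02  0.  ] [ 0.5053 -0.0733  0.074 ] [ 0.5068 -0.0728  0.074 ]
mid [ 0.51134943 -0.04184471  0.07294831] dist 0.06434269799134092 yaw of y axis deg -10.673760846802722
[[-0.892  0.453 -0.001]
 [ 0.453  0.892 -0.001]
 [-0.    -0.001 -1.   ]]
cam pos in tool [ 0.07289425  0.00049901 -0.1724175 ]
```

Request:
play_rows(plan=[[15, -46, 0, 0, 0, 0.03, 54], [30, -92, 0, 0, 0, 0.06, 54], [45, -138, 0, 0, 0, 0.09, 54], [60, -184, 0, 0, 0, 0.12, 54], [75, -230, 0, 0, 0, 0.15, 54], [90, -276, 0, 0, 0, 0.18, 54], [105, -322, 0, 0, 0, 0.21, 54], [120, -368, 0, 0, 0, 0.24, 54], [135, -414, 0, 0, 0, 0.283, 54], [150, -460, 0, 0, 0, 0.283, 54], [165, -506, 0, 0, 0, 0.283, 54], [180, -552, 0, 0, 0, 0.283, 54]])

```text
clock: 1.35
tcp_pos: [0.4857, 0.0479, 0.2015]
orientation: [0.293, 3.128, 0.0]
contact_force: [1.0, 0.7, 1.2]
grip_width: 0.0539
```

```bash
python3 - <<'E'
from bench import r
o=r.get_obs();print(o["clock"],o["tcp_pos"],o["contact_force"],o["grip_width"])
E
```

```text
1.35 [0.48570535 0.04791501 0.2015319 ] [0.97160104 0.66426025 1.22907033] 0.05390986739109714
```

Request:
play_rows(plan=[[13, -45, 0, 0, 0, 0, 54], [26, -90, 0, 0, 0, 0, 54], [26, -90, -25, 0, 0, 0, 54], [26, -90, -50, 0, 0, 0, 54], [26, -90, -60, 0, 0, 0, 54], [26, -90, -60, 0, 0, 0, 54]])

```text
clock: 1.95
tcp_pos: [0.5103, -0.0399, 0.1401]
orientation: [-0.292, -3.125, 0.001]
contact_force: [-0.7, 0.3, -0.3]
grip_width: 0.0538
```

```bash
python3 - <<'E'
from bench import r
import cv2,pickle
from h import *
from scipy.spatial.transform import Rotation as Ro
f=r.grab_frame("wrist");cv2.imwrite("pics/w1.png",f["color"]);pickle.dump(f,open("pics/w1.pkl","wb"))
T=r.grab_frame("scene");cv2.imwrite("pics/s1.png",cv2.resize(T["color"][100:300,150:400],None,fx=3,fy=3,interpolation=cv2.INTER_CUBIC))
o=r.get_obs();print(o["clock"],o["tcp_pos"],o["orientation"],o["contact_force"],o["grip_width"])
print(Ro.from_rotvec(o["orientation"]).as_matrix().round(3))
for s,c in greens(f): print(s,c.round(1),at_z(f,c,.074).round(4),depth(f,c).round(4))
E
```

```text
2.05 [ 0.51199477 -0.03980988  0.1420312 ] [2.92022211e-01 3.12743062e+00 1.83456322e-04] [-0.77107916 -0.48996546 -0.67660559] 0.05428973907446509
[[-0.983  0.185  0.001]
 [ 0.185  0.983  0.   ]
 [-0.001  0.    -1.   ]]
[246, 217, 49, 49, 1805] [269.4 241.2] [ 0.5046 -0.0715  0.074 ] [ 0.5045 -0.0714  0.0745]
[347, 216, 47, 49, 1752] [369.4 240.8] [ 0.5159 -0.0104  0.074 ] [ 0.516  -0.0103  0.0735]
[563, 324, 44, 51, 593] [583.  348.5] [0.6221 0.1263 0.074 ] [0.6746 0.17   0.0053]
[602, 330, 38, 59, 628] [627.3 358.4] [0.6382 0.1604 0.074 ] [0.6647 0.1852 0.0422]
[559, 359, 16, 22, 65] [566.2 370.6] [0.638  0.1143 0.074 ] [0.6594 0.1294 0.0482]
```

View pics/w1.png

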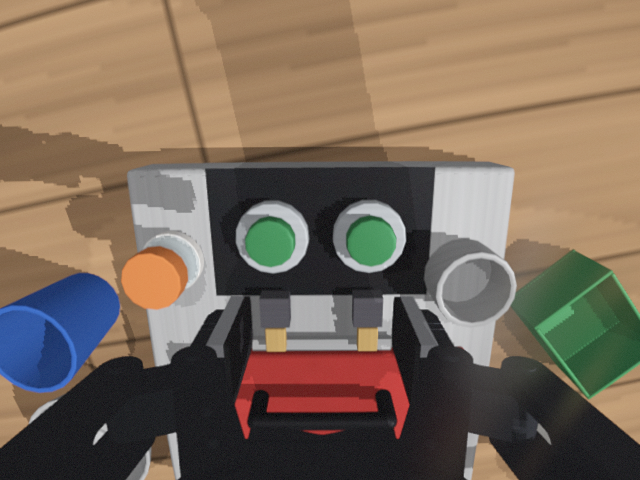

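View pics/s1.png

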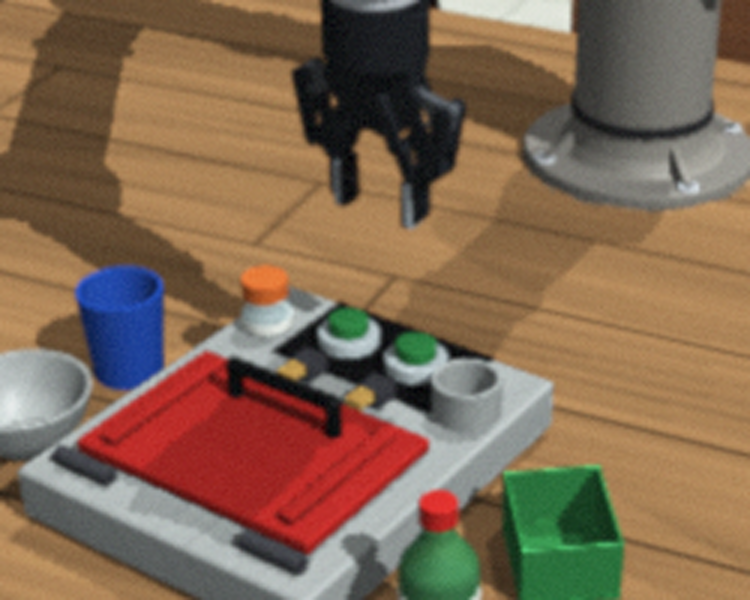

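The wrist view shows the buttons at (269,241) and (369,241), symmetric about the tool's centre line. The fingers are clear of the cutter and the jar. I'll descend to just above the buttons.

Request:
play_rows(plan=[[-1, -1.5, -20, 0, 0, 0, 54], [-1, -1.5, -40, 0, 0, 0, 54], [-1, -1.5, -55, 0, 0, 0, 54], [-1, -1.5, -62, 0, 0, 0, 54], [-1, -1.5, -62, 0, 0, 0, 54]])

```text
clock: 2.55
tcp_pos: [0.5107, -0.0413, 0.0796]
orientation: [-0.292, -3.128, -0.0]
contact_force: [-0.0, -0.6, 0.1]
grip_width: 0.0541
```

```bash
python3 - <<'E'
from bench import r
import cv2
for n,(a,b,c,d),k in(("scene",(160,260,220,340),6),("top",(200,320,300,460),5),("wrist",(0,480,0,640),1)):
    f=r.grab_frame(n);cv2.imwrite(f"pics/{n}2.png",cv2.resize(f["color"][a:b,c:d],None,fx=k,fy=k,interpolation=cv2.INTER_CUBIC))
    o=r.get_obs();print(o["clock"],o["tcp_pos"],o["contact_force"],o["grip_width"])
E
```

```text
2.6 [ 0.51115897 -0.04144668  0.08012588] [ 0.89887404 -0.11564873 -0.17358197] 0.05370267683572343
2.65 [ 0.51141471 -0.04148815  0.08039848] [ 0.04944698  0.28856058 -0.43583849] 0.05413706442695383
2.7 [ 0.5115119  -0.04153891  0.08048778] [-0.1968476   0.63509774 -0.87645231] 0.05401869025249526
```

View pics/scene2.png

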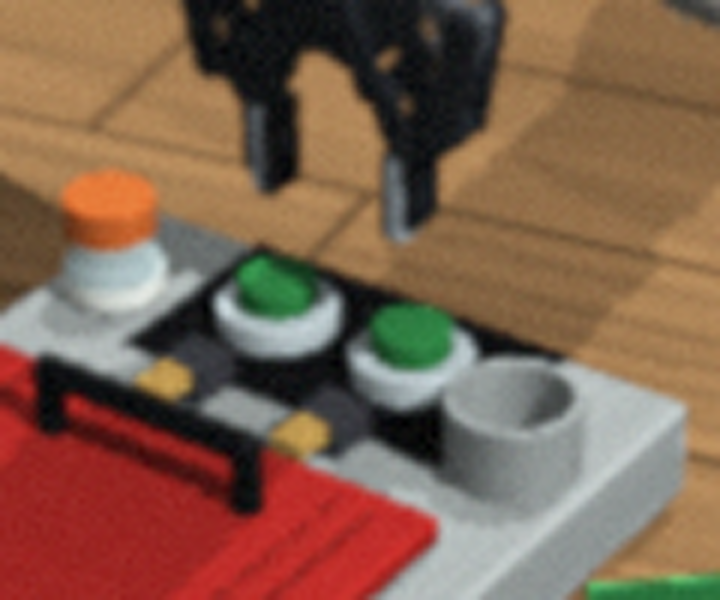

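View pics/wrist2.png

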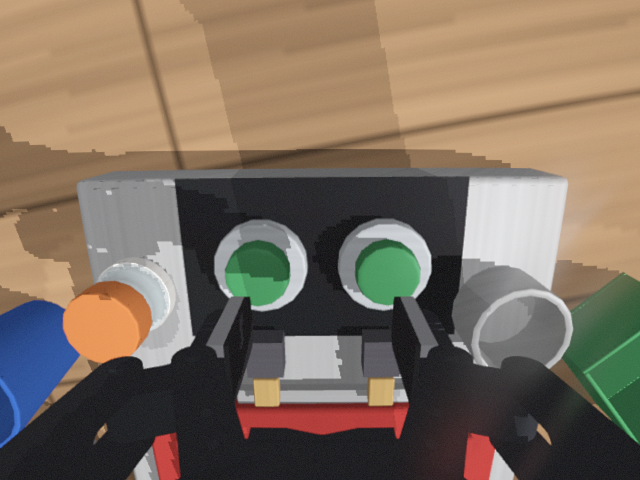

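The scene view shows the fingertips visibly short of the buttons: tips near (270,190) and (400,240), buttons at (277,285) and (412,335). I'll measure where the tips actually are.

```bash
python3 - <<'E'
from bench import r
from h import *
f=r.grab_frame("scene");w=r.grab_frame("wrist")
o=r.get_obs();p=o["tcp_pos"];print(p,o["clock"])
from scipy.spatial.transform import Rotation as Ro
M=Ro.from_rotvec(o["orientation"]).as_matrix()
for n,g in(("scene",f),("wrist",w)):
  print(n,"tcp",proj(g,p).round(1),[proj(g,p+M@np.array([0,s*.031,-.008])).round(1).tolist() for s in(1,-1)])
for uv in((265,188),(270,180),(285,180),(398,234),(395,220),(420,215)):
  q=(220+(uv[0]+.5)/6-.5,160+(uv[1]+.5)/6-.5); print("s",uv,np.round(q,1),depth(f,q).round(4))
for uv in((240,300),(246,300),(235,310),(243,320),(400,300),(406,300),(410,310),(404,325)): X=depth(w,uv);print("w",uv,X.round(4),(M.T@(X-p)).round(4))
for s,c in greens(w,300): print(c.round(1),depth(w,c).round(4))
E
```

```text
[ 0.51132832 -0.04155712  0.08033469] 2.8
scene tcp [277.2 207.1] [[288.1, 208.2], [266.3, 200.1]]
wrist tcp [320.6 281.8] [[390.1, 288.6], [251.0, 288.7]]
s (265, 188) [263.8 190.9] [ 0.5164 -0.0719  0.1188]
s (270, 180) [264.6 189.6] [ 0.5134 -0.0712  0.1209]
s (285, 180) [267.1 189.6] [ 0.504  -0.0698  0.1163]
s (398, 234) [285.9 198.6] [ 0.523  -0.0134  0.1165]
s (395, 220) [285.4 196.2] [ 0.5268 -0.0127  0.1248]
s (420, 215) [289.6 195.4] [ 0.52   -0.0057  0.1249]
w (240, 300) [ 0.4959 -0.0681  0.1214] [ 0.0102 -0.0289 -0.0411]
w (246, 300) [ 0.4963 -0.0659  0.1214] [ 0.0102 -0.0267 -0.0411]
w (235, 310) [ 0.4955 -0.068   0.1302] [ 0.0106 -0.0289 -0.0499]
w (243, 320) [ 0.5    -0.0665  0.1294] [ 0.0064 -0.0266 -0.0491]
w (400, 300) [ 0.5065 -0.0115  0.1215] [ 0.0102  0.0286 -0.0412]
w (406, 300) [ 0.5064 -0.0096  0.1227] [ 0.0108  0.0305 -0.0424]
w (410, 310) [ 0.5071 -0.0096  0.1291] [ 0.01    0.0307 -0.0487]
w (404, 325) [ 0.5081 -0.0132  0.1364] [ 0.0083  0.0273 -0.0561]
[257.8 272.3] [ 0.5035 -0.0706  0.0743]
[384. 272.] [ 0.5142 -0.0115  0.0751]
[622.  387.4] [0.676  0.1657 0.0033]
```

View pics/top2.png

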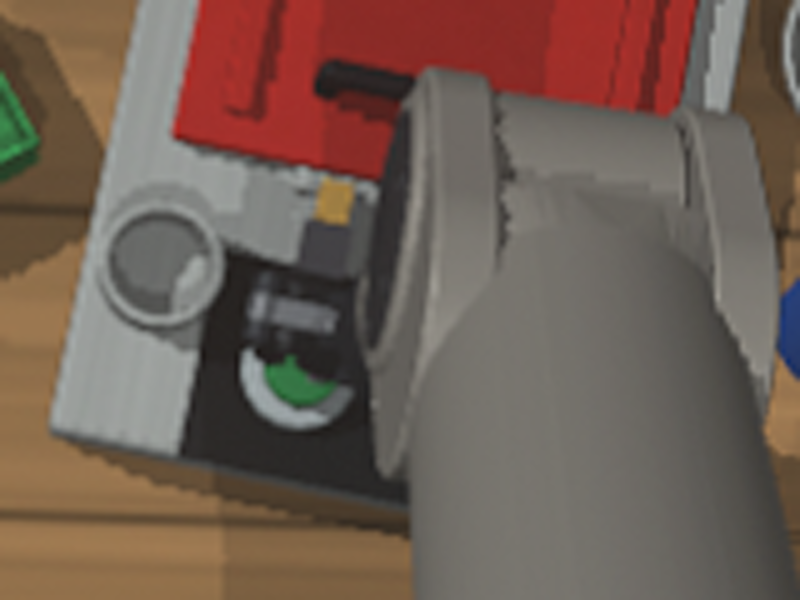

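Both depth cameras put the fingertips at z ≈ 0.117, about 37 mm above the reported TCP. I trust the images, so I'll go down in guarded steps.

Request:
play_rows(plan=[[0, 0, -8, 0, 0, 0, 56], [0, 0, -16, 0, 0, 0, 56], [0, 0, -24, 0, 0, 0, 56], [0, 0, -30, 0, 0, 0, 56], [0, 0, -30, 0, 0, 0, 56]])

```text
clock: 3.3
tcp_pos: [0.5097, -0.0417, 0.0482]
orientation: [-0.293, -3.126, 0.001]
contact_force: [-1.1, -0.2, -0.1]
grip_width: 0.0563
```

```bash
python3 - <<'E'
from bench import r
import cv2
for n,(a,b,c,d),k in(("scene",(160,260,220,340),6),("wrist",(0,480,0,640),1)):
    f=r.grab_frame(n);cv2.imwrite(f"pics/{n}3.png",cv2.resize(f["color"][a:b,c:d],None,fx=k,fy=k,interpolation=cv2.INTER_CUBIC))
    o=r.get_obs();print(o["clock"],o["tcp_pos"],o["contact_force"],o["grip_width"])
E
```

```text
3.35 [ 0.51008914 -0.04172127  0.04874858] [0.39669787 1.0682142  0.13123554] 0.05583783065994675
3.4 [ 0.51045735 -0.04170689  0.04913638] [-0.77873335 -0.22751113  0.57013922] 0.056048133708076285
```

View pics/scene3.png

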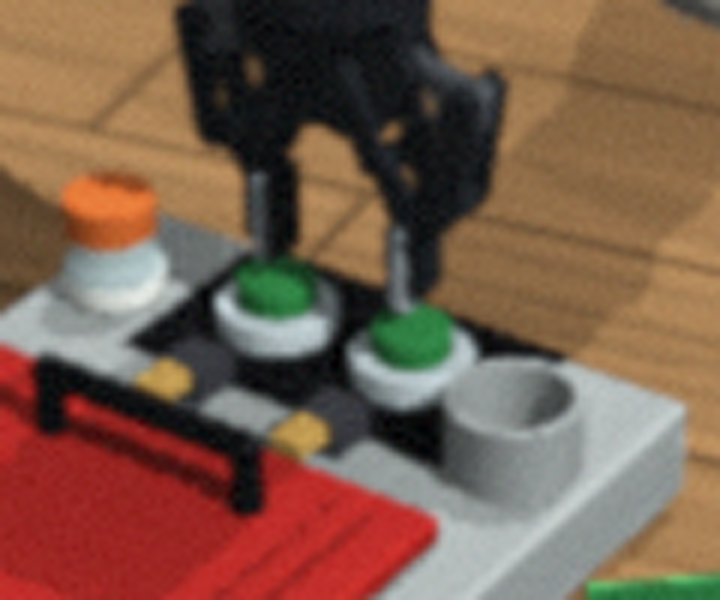

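View pics/wrist3.png

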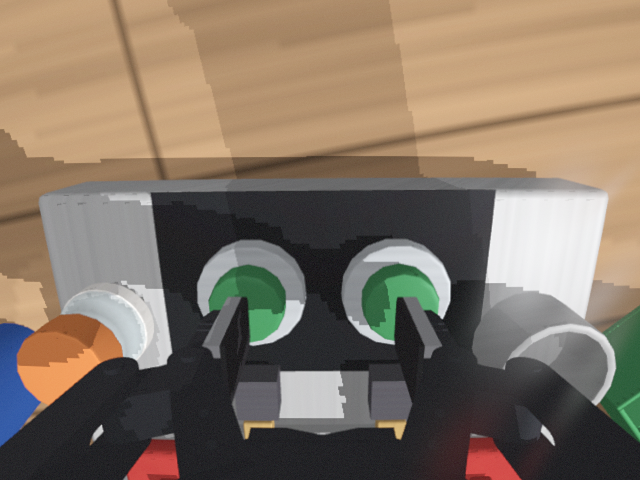

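The wrist view shows both tips over their caps, corners near (240,300) and (405,300), roughly 10 mm above. I'll go down to contact.

Request:
play_rows(plan=[[0, 0, -4, 0, 0, 0, 56], [0, 0, -7, 0, 0, 0, 56], [0, 0, -10, 0, 0, 0, 56], [0, 0, -12, 0, 0, 0, 56], [0, 0, -12, 0, 0, 0, 56]])

```text
clock: 3.9
tcp_pos: [0.5107, -0.0416, 0.0374]
orientation: [0.293, 3.128, 0.0]
contact_force: [-0.5, 0.6, 3.6]
grip_width: 0.0559
```

```bash
python3 - <<'E'
from bench import r
import cv2
for n,(a,b,c,d),k in(("scene",(160,260,220,340),6),("wrist",(0,480,0,640),1)):
    f=r.grab_frame(n);cv2.imwrite(f"pics/{n}4.png",cv2.resize(f["color"][a:b,c:d],None,fx=k,fy=k,interpolation=cv2.INTER_CUBIC))
    o=r.get_obs();print(o["clock"],o["tcp_pos"],o["contact_force"],o["moment"],o["grip_width"])
E
```

```text
3.95 [ 0.5106898  -0.04159411  0.03744905] [-1.53231184  0.12619264  2.5591988 ] [0.0175081  0.09087164 0.01563745] 0.05627297834447536
4.0 [ 0.51065171 -0.04157996  0.0374673 ] [-0.67407579 -0.4566967   1.90413975] [0.01870174 0.06085723 0.03513625] 0.05597923068026839
```

View pics/scene4.png

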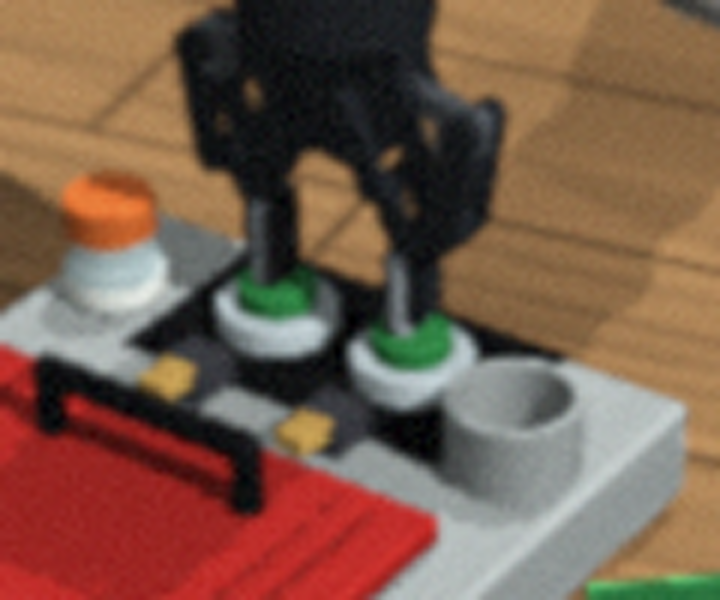

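View pics/wrist4.png

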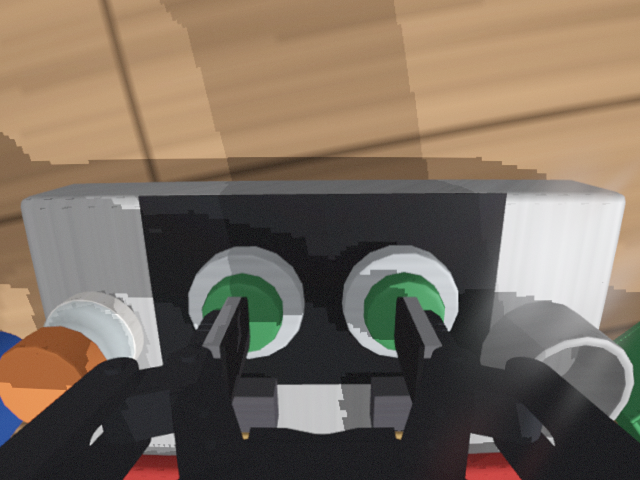

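Both tips are on the caps and the force is rising, at about 3 N. I'll press in.

Request:
play_rows(plan=[[0, 0, -3, 0, 0, 0, 56], [0, 0, -6, 0, 0, 0, 56], [0, 0, -8, 0, 0, 0, 56], [0, 0, -8, 0, 0, 0, 56]])

```text
clock: 4.4
tcp_pos: [0.5108, -0.0415, 0.0317]
orientation: [0.294, 3.128, 0.002]
contact_force: [-9.8, 1.9, 32.7]
grip_width: 0.056
```

Request:
play_rows(plan=[[0, 0, 0, 0, 0, 0, 56], [0, 0, 0, 0, 0, 0, 56], [0, 0, 0, 0, 0, 0, 56], [0, 0, 0, 0, 0, 0, 56], [0, 0, 0, 0, 0, 0, 56]])

```text
clock: 4.9
tcp_pos: [0.5108, -0.0416, 0.0317]
orientation: [0.294, 3.128, 0.002]
contact_force: [-10.0, 1.7, 31.6]
grip_width: 0.0561
```

```bash
python3 - <<'E'
from bench import r
import cv2
for n,(a,b,c,d),k in(("scene",(160,260,220,340),6),("wrist",(0,480,0,640),1)):
    f=r.grab_frame(n);cv2.imwrite(f"pics/{n}5.png",cv2.resize(f["color"][a:b,c:d],None,fx=k,fy=k,interpolation=cv2.INTER_CUBIC))
    o=r.get_obs();print(o["clock"],o["tcp_pos"],o["contact_force"],o["moment"],o["grip_width"])
E
```

```text
4.95 [ 0.51078602 -0.04157313  0.03170962] [-9.54250864  1.42409258 32.51965529] [0.15691352 2.09354129 0.03015497] 0.05606177556348771
5.0 [ 0.51078911 -0.04154413  0.03171752] [-9.78555754  1.40149601 31.46358654] [ 0.15766602  2.10683607 -0.01070428] 0.05634108021750783
```

View pics/scene5.png

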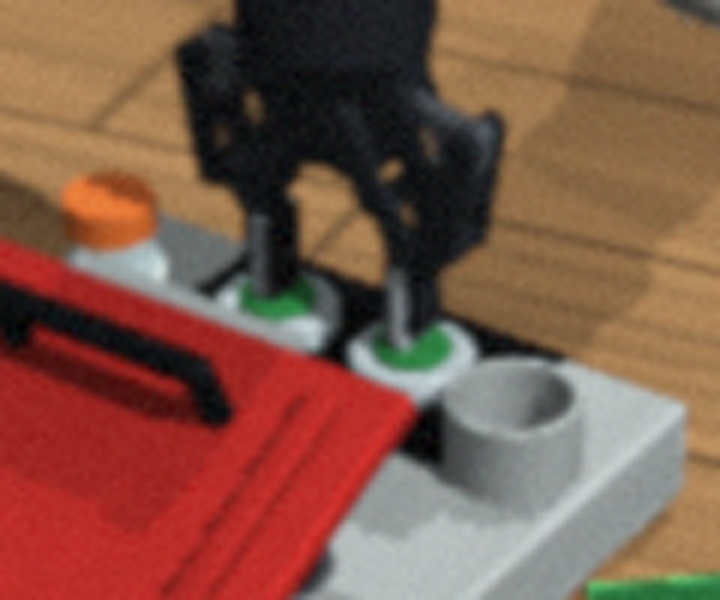

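View pics/wrist5.png

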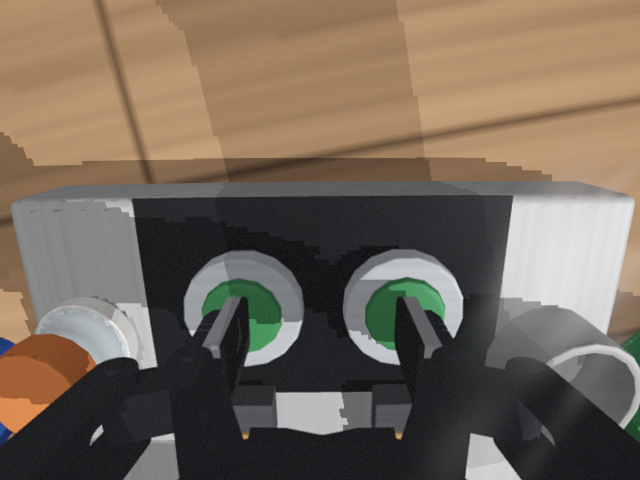

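The lid is swinging up, both caps are flush in their collars, and force is steady at about 32 N. I'll keep holding.

Request:
play_rows(plan=[[0, 0, 0, 0, 0, 0, 56], [0, 0, 0, 0, 0, 0, 56], [0, 0, 0, 0, 0, 0, 56], [0, 0, 0, 0, 0, 0, 56], [0, 0, 0, 0, 0, 0, 56], [0, 0, 0, 0, 0, 0, 56], [0, 0, 0, 0, 0, 0, 56], [0, 0, 0, 0, 0, 0, 56], [0, 0, 0, 0, 0, 0, 56], [0, 0, 0, 0, 0, 0, 56], [0, 0, 0, 0, 0, 0, 56], [0, 0, 0, 0, 0, 0, 56]])

```text
clock: 6.2
tcp_pos: [0.5108, -0.0416, 0.0317]
orientation: [0.294, 3.128, 0.002]
contact_force: [-10.1, 0.1, 31.3]
grip_width: 0.0559
```

Request:
play_rows(plan=[[0, 0, 0, 0, 0, 0, 56], [0, 0, 0, 0, 0, 0, 56], [0, 0, 0, 0, 0, 0, 56], [0, 0, 0, 0, 0, 0, 56], [0, 0, 0, 0, 0, 0, 56], [0, 0, 0, 0, 0, 0, 56], [0, 0, 0, 0, 0, 0, 56], [0, 0, 0, 0, 0, 0, 56], [0, 0, 0, 0, 0, 0, 56], [0, 0, 0, 0, 0, 0, 56], [0, 0, 0, 0, 0, 0, 56], [0, 0, 0, 0, 0, 0, 56]])

```text
clock: 7.4
tcp_pos: [0.5108, -0.0415, 0.0317]
orientation: [0.294, 3.127, 0.002]
contact_force: [-9.6, 0.8, 31.2]
grip_width: 0.0558
```

Request:
play_rows(plan=[[0, 0, 0, 0, 0, 0, 56], [0, 0, 0, 0, 0, 0, 56], [0, 0, 0, 0, 0, 0, 56], [0, 0, 0, 0, 0, 0, 56], [0, 0, 0, 0, 0, 0, 56], [0, 0, 0, 0, 0, 0, 56], [0, 0, 0, 0, 0, 0, 56], [0, 0, 0, 0, 0, 0, 56], [0, 0, 0, 0, 0, 0, 56], [0, 0, 0, 0, 0, 0, 56], [0, 0, 0, 0, 0, 0, 56], [0, 0, 0, 0, 0, 0, 56]])

```text
clock: 8.6
tcp_pos: [0.5108, -0.0416, 0.0317]
orientation: [0.294, 3.127, 0.002]
contact_force: [-9.9, 0.8, 32.1]
grip_width: 0.0561
```

```bash
cat > lid.py <<'E'
import sys,cv2
from bench import r
from h import *
from scipy.spatial.transform import Rotation
f=r.grab_frame("scene");cv2.imwrite(f"pics/s{sys.argv[1]}.png",f["color"])
h=cv2.cvtColor(f["color"],cv2.COLOR_BGR2HSV)
m=cv2.inRange(h,(0,150,70),(8,255,255))|cv2.inRange(h,(172,150,70),(180,255,255))
n,l,s,c=cv2.connectedComponentsWithStats(m)
best=None
for i in range(1,n):
    if s[i][4]>800 and 150<c[i][0]<400: 
        ys,xs=np.where(l==i); k=np.random.default_rng(0).choice(len(xs),min(500,len(xs)),False)
        P=np.array([depth(f,(xs[j],ys[j])) for j in k]); P=P[np.isfinite(P).all(1)]
        for _ in range(6):
            q=P.mean(0);v=np.linalg.svd(P-q)[2][2];d=abs((P-q)@v);P=P[d<=max(np.percentile(d,92),.004)]
        print("lid blob",s[i].tolist(),"tilt rad",np.arccos(abs(v[2])).round(3),"zmax",P[:,2].max().round(3))
o=r.get_obs();print(o["clock"],o["tcp_pos"],o["contact_force"])
E
python3 lid.py 6
```

```text
lid blob [307, 0, 38, 79, 2286] tilt rad 1.3 zmax 0.778
lid blob [171, 182, 92, 99, 5564] tilt rad 1.2 zmax 0.204
8.65 [ 0.5107589  -0.04155699  0.0317045 ] [-10.18806564   0.89908624  32.58417713]
```

View pics/s6.png

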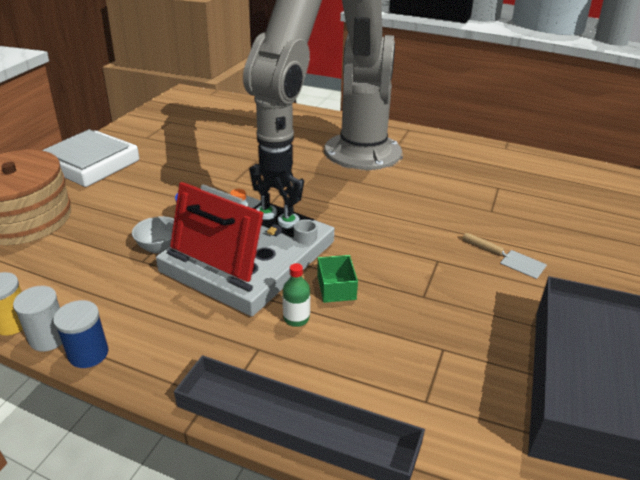

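The lid stands at 1.20 rad, seen at (215,230), while both buttons are still held. I'll release straight up.

Request:
play_rows(plan=[[0, 0, 5, 0, 0, 0, 56], [0, 0, 12, 0, 0, 0, 56], [0, 0, 25, 0, 0, 0, 56], [0, 0, 50, 0, 0, 0, 56], [0, 0, 80, 0, 0, 0, 56], [0, 0, 110, 0, 0, 0, 56], [0, 0, 140, 0, 0, 0, 56], [0, 0, 150, 0, 0, 0, 56], [0, 0, 150, 0, 0, 0, 56], [0, 0, 150, 0, 0, 0, 56]])

```text
clock: 9.65
tcp_pos: [0.5099, -0.0415, 0.1786]
orientation: [-0.293, -3.127, 0.0]
contact_force: [-0.9, 0.2, -0.3]
grip_width: 0.056
```

```bash
python3 lid.py 7; python3 - <<'E'
import pickle,cv2
from bench import r
from h import *
f=r.grab_frame("wrist");cv2.imwrite("pics/w7.png",f["color"])
for s,c in greens(f,300): print(s,depth(f,c).round(4))
a=pickle.load(open("pics/top0.pkl","rb"));b=r.grab_frame("top")
cv2.imwrite("pics/t7.png",b["color"])
E
```

```text
lid blob [296, 0, 52, 79, 3344] tilt rad 0.809 zmax 0.778
lid blob [170, 182, 93, 99, 5559] tilt rad 1.201 zmax 0.203
9.7 [ 0.50952463 -0.04152966  0.17810425] [-0.47437339 -0.06208881 -0.27451485]
[258, 205, 42, 43, 1372] [ 0.5046 -0.0716  0.0737]
[346, 205, 41, 42, 1330] [ 0.5157 -0.0103  0.0741]
```

View pics/w7.png

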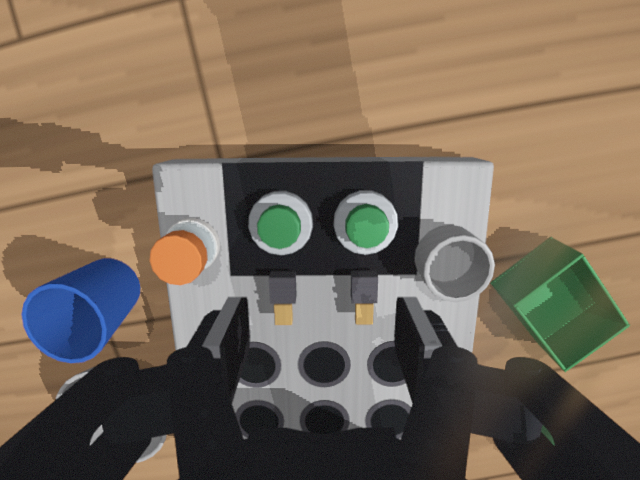

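View pics/s7.png

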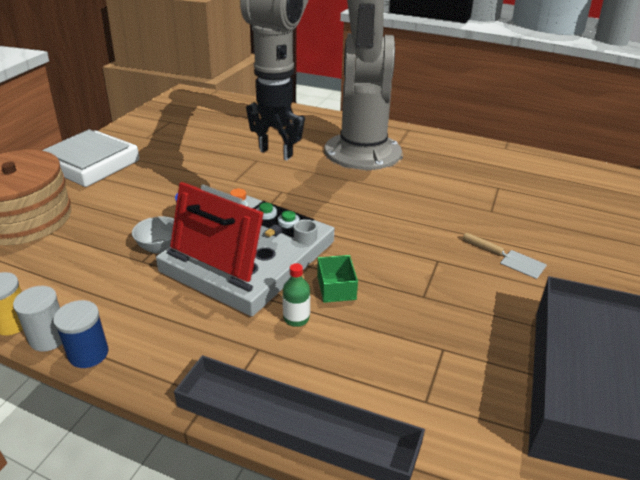

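The buttons are back up at z ≈ 0.074 (at (279,227) and (367,227)), the lid is at 1.20 rad, everything is in place, and the arm is clear.

```bash
python3 -c "
from bench import r
print(r.hand_in())"
```

```text
the job is handed in; nothing more can be done
None
```

The dumpling press is open, and I handed the job in about 10 s into the 35 s limit. I put one fingertip on each green button and pressed both down together at about 32 N total. I held them for about 4.5 s, until the lid was fully up by itself, then lifted the fingers straight off.

**Last checks:**
- **Lid:** it measured 1.20 rad while the buttons were still held, and again after release.
- **Buttons:** both were back up, with their tops at about 74 mm.
- **Loose things:** the cutter, jar, cup, tub, sauce bottle, bowl and scraper looked unmoved. I judged this by eye from the pictures and did not measure it.
- **Arm:** the tool force was about zero, and the fingers were more than 100 mm above the press.

**Disagreements:**
- **Fingertip height:** both depth cameras showed the fingertips about 37 mm behind the reported TCP, while the text implied at most 13 mm. I used the camera heights and found contact by force.
- **Sideways force:** about 10 N of sideways force showed during the hold, but nothing slipped.

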